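Lock the jamb block, then hold the loose hinge leaf in line for its pin

TASK

So that the jamb block cannot lift while the pin goes in, first fasten it with the captive screw-knob on the hinge jig (push the knob in against its spring, turn it clockwise as far as it goes, and let go); then lift the loose hinge leaf out of the blue stand and lower it upright onto the jig, its two knuckles home in the groove between the three fixed knuckles so that the pin holes line up. Finish while still holding the leaf there, upright and pressed lightly home, so that a workmate can slide in the pin: do not let go of it. Leave the hinge pin, the solder spool and the small blue case where they are.

Things in the scene. Friction and masses are not known exactly. Their poses are not given: they have to be found in the camera images.
- knob_grip (a point): captive screw-knob on the jig: black wing 10 mm thick (x), 36 mm long (y), 24 mm high, on a round flange 44 mm across, 5 mm thick. The point is on the knob's upright axis, 12 mm below the wing's top and 12 mm above the flange's upper face (61 mm above the bench while it stands out). It turns and sinks with the knob. Below the flange lies the block's step, 32 mm above the bench.
- knob (a joint): turn of the knob, rad: 0 to 0.12 at the start, grows clockwise seen from above, end stop at 1.35. While the knob stands out, its hidden cross pin meets a shoulder at about 0.2 rad; only pushed in 8 mm or more does it turn further, under a catch that keeps it in when it is let go.
- knob_push (a joint): how far the knob is pushed in (straight down), m: 0 standing out, 0.010 at the bottom stop; a spring pushes it out with 3 N at 0 and 7 N at the bottom. Locked it rests at about 0.007.
- jig_bore (a point): middle of the jig's pin-hole line, 40 mm above the bench; y along the holes, z up; the knob's axis is 56 mm off to -x. Three fixed steel knuckles, 18 mm across, 21 mm long, bored 8 mm, sit in a V groove at y = -46, 0, +46 mm; between them two gaps 25 mm long at y = -23, +23 mm. A loose knuckle resting on the groove in a gap is in line. Knuckle ends taper over 3 mm.
- jig: the hinge jig, fixed: grey plate 144 x 152 x 10 mm (x from -91 to +53 mm) with the dark jamb block, 120 mm long (y), top face 40 mm above the bench, knuckles up to 49 mm, and a step 68 mm wide for the knob. Origin on the bench below the middle of the pin-hole line, axes as jig_bore.
- leaf_center (a point): centre of the loose hinge leaf, half-way up its 104 mm: steel-grey plate 8 mm thick (x), 118 mm long (y), 80 mm high, top edge 52 mm above this point; below it two knuckles, 18 mm across, 19 mm long, bored 8 mm, at y = -23, +23 mm. z is up, away from the knuckles. 0.22 to 0.37 kg, the same both ways round; it starts upright in the stand.
- leaf_bore (a point): middle of the leaf's pin-hole line, 43 mm below its centre and 9 mm above its lowest point: y runs along the holes.
- leaf: the same loose leaf, origin in the middle of its underside (bottom of the knuckles).
- stand: blue plastic stand, fixed: foot 64 (x) x 146 (y) x 8 mm, at each end of y a cheek 75 mm high with a groove 9.5 mm wide in which the leaf's two ends stand; the leaf rests on the foot, its top 112 mm above the bench, and comes out straight upward. Origin in the middle of the foot's underside, y along the leaf.
- hinge_pin: steel hinge pin, 6 mm thick, 126 mm long with a short bent end, lying on the bench to the left of the jig; leave it.
- solder_spool: spool of white solder wire with black flanges, about 60 x 70 x 41 mm, standing to the left of the jig; leave it.
- tip_case: small blue case, 70 x 90 x 29 mm, on the near bench; leave it.

How it is judged:
By the outcome, as a careful person would: the job done as asked, in the order asked, and still so for the second after the job is handed in, while the arm keeps its last pose, push and grip.
It also fails if it takes over 51 s, if anything falls off the work surface, if the arm or the gripper's body presses on something with over 40 N, if the wrist force passes 120 N, or if a joint passes its speed limit or range.

ROBOT

A 6-joint arm with a two-finger parallel gripper is mounted at the origin on the work surface; the furniture and walls round the work are solid. World frame = base frame: x ahead of the robot, y to its left, z up, the work surface at z = 0. Lengths are in mm, angles in rad, forces in N, time in s.
With the tool pointing down it reaches from about 350 to 975 mm from the base axis. Payload 7.1 kg.
Tool frame: the origin (TCP) lies between the finger pads; the fingertips stand 19 mm ahead of it and the grasp point (between the pads) is the TCP (ctrl.tcp_to_tips is the distance from the TCP to the fingertips, in mm); z points along the fingers, y is the line along which they close (so a half turn about z gives the same grasp; the last joint's range is limited). The gripper opens to 88 mm and grips with 3 to 60 N. Pads are 20 mm wide; open, the fingers measure 115 mm over their backs; the gripper's body (75 mm by 178 mm) begins 61 mm behind the grasp point.
Start: joints at [-1.315, 0.423, 1.63, -0, 1.089, -0.019], TCP at [169.615, -601.528, 241.675] pointing down, gripper open.
Joint ranges: [-3, 3], [-0.9, 2.11], [0.09, 2.58], [-1.31, 4.45], [0.11, 2.69], [-2.54, 2.54]. Speed limits (rad/s): [2.39, 2.39, 3.01, 3.14, 3.14, 3.14].

INTERFACE

Orientations are given as a rotation vector (axis times angle).
In Python, from workcell import status, optics, ctrl gives the robot as it stands. The module is installed in compiled form; this text tells all that it offers.
- The arm moves only by the shell command python3 -m inch 'ROWS'. ROWS is JSON, a list that holds one entry, the list of rows, each a list of 7 numbers: the shift along the tool's x, y, z in mm, then the turn, a rotation vector about the tool's x, y, z in rad, then the opening in per cent of the stroke, from 0 (shut) to 100 (fully open). A call has 1 to 20 rows; each row is the pose to reach, as a shift and turn from the pose commanded when the call began, along the tool's axes at that moment; what a row does not reach only later rows make up. A row lasts 1/10 s, in which the tool goes at most 50 mm and 8.59 degrees, less where a joint would pass 70% of its speed; a pose out of reach is approached as far as the arm can. A call with a gripper value outside its range is refused whole. The fingers move at their own pace and stop on an object; the grip force is fixed at half the most. Time passes only in rows, so rows that repeat a pose let the fingers close. It gives the time, the measured TCP pose, the force, the opening and the grip force at its end, in the units of the state.
- status.get_obs(): the state, without advancing time (a new reading comes with each control period).
- optics.get_image(name): name is "scene" or "top"; returns a dict with "frame" (420x560x3 uint8, red, green, blue), "fx", "fy", "cx", "cy" (pixels), "rvec" (rotation vector, rad) and "tvec" (3), from world to camera coordinates, as OpenCV has them. Camera axes: x right, y down, z forward; pixel columns grow to the right and rows downward; lengths in mm; the calibration is good to about 2 mm. A picture is of the moment at which its call begins. There is no depth.
- ctrl.close_job(): hands the job in; it is judged then, once.
The state is a dict: "t": time; "qpos": joint angles; "qvel": joint speeds; "joint_torque": joint torques, N m; "ee_pos": TCP position; "orientation": TCP orientation; "ft_force": force on the tool from outside, world axes, zero at the start; "moment": the same for the moment, N m; "width": finger opening in mm; "grasp_force": force on a finger pad.
Only numpy, scipy, OpenCV 4.12 (cv2) and the standard library are available. Lean on these libraries where they do the work, as an engineer would, in place of code of your own. Each camera call takes 0.05 s, during which the arm holds its last target. There are 200 camera calls.

## Working session

There is one attempt and no reset: what is moved stays moved. The work goes in short steps, Python scripts to look and compute and a shell command to move; the robot and the scene stay as the last step left them, time stands still between calls to the robot, and variables do not carry over. Pictures are saved under pics/ and viewed, at most 10 in all, crops included, and the job is handed in when it is done.

```bash
mkdir -p pics; python3 - <<'E'
from workcell import status, optics, ctrl
import cv2,numpy as np
print(status.get_obs()); print(ctrl.tcp_to_tips)
for n in("scene","top"):
    d=optics.get_image(n); cv2.imwrite(f"pics/{n}0.png",cv2.cvtColor(d["frame"],cv2.COLOR_RGB2BGR))
    R=cv2.Rodrigues(np.array(d["rvec"]))[0]; print(n,d["fx"],d["fy"],d["cx"],d["cy"],"cam",-R.T@np.array(d["tvec"]).ravel(),R.tolist())
E
```

```text
{'t': 0.0, 'qpos': array([-1.31501247e+00,  4.23857491e-01,  1.63066937e+00, -4.44141407e-06,
        1.08860623e+00, -1.89954460e-02]), 'qvel': array([-0.00292946,  0.00256356,  0.00060147,  0.00133576, -0.00120444,
        0.00067001]), 'joint_torque': array([-2.82416135e-03, -5.44625688e+01, -2.73659062e+01,  6.42076344e-02,
        2.27528752e-02, -1.31107849e-04]), 'ee_pos': array([ 169.47854214, -601.04127427,  240.8993862 ]), 'orientation': array([-3.11047381e+00, -4.30059487e-01,  2.91804900e-04]), 'ft_force': array([-0.23822481,  0.84916301,  0.17090137]), 'moment': array([ 0.02471045,  0.02143039, -0.02813584]), 'grasp_force': 0.0, 'width': 88.08964241754845}
19.0
scene 433.51563148815245 433.51563148815245 280.8083291861656 206.20037514274327 cam [-177.49205925  739.02442959  479.25157546] [[-0.7651321076857948, -0.6436672769412177, -0.016287859999740584], [-0.2294500213931381, 0.296210353627236, -0.9271526918942294], [0.6016024812706325, -0.705657043470201, -0.37432952265338737]]
top 465.5478191620988 465.5478191620988 280.5584777338962 203.6942476709826 cam [ 323.78125947   10.05690146 1065.94276014] [[-0.0005195262736416018, -0.9998982690407656, 0.014254180500184163], [-0.9935267233062717, -0.0011031280978877067, -0.11359327966346755], [0.11359744789718691, -0.014220923939058432, -0.9934250777756546]]
```

View pics/scene0.png

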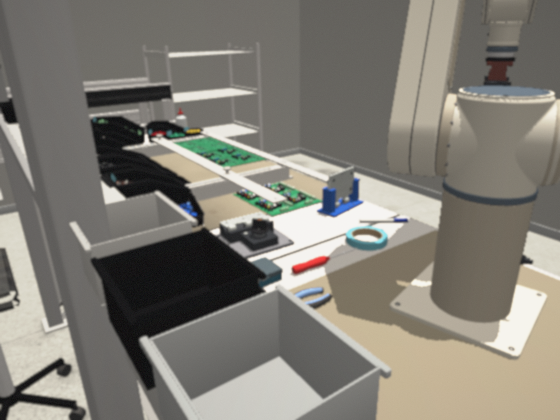

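View pics/top0.png

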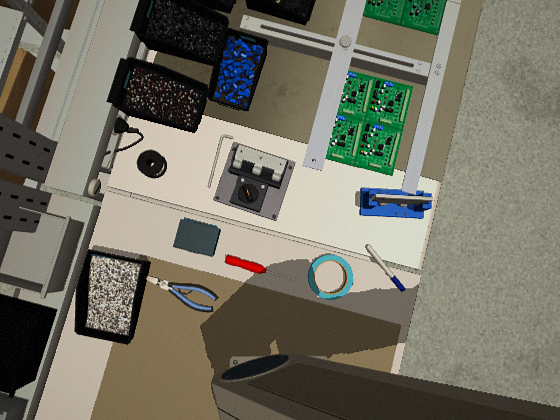

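The top view shows the jig at about (255,180), with the knob at (247,192), and the stand with the leaf at (397,202). In the scene view the jig is at (258,235) and the stand at (341,190). I'll zoom in on both.

```bash
python3 - <<'E'
import cv2,numpy as np
t=cv2.imread("pics/top0.png");s=cv2.imread("pics/scene0.png")
def c(im,x,y,w,h): return cv2.resize(im[y:y+h,x:x+w],(400,300),interpolation=cv2.INTER_CUBIC)
# scale 4 : 100x75
m=np.vstack([np.hstack([c(t,205,140,100,75),c(t,350,160,100,75)]),np.hstack([c(s,212,200,80,60),c(s,305,160,80,60)])])
cv2.imwrite("pics/m1.png",m)
E
```

```text
(no output)
```

View pics/m1.png

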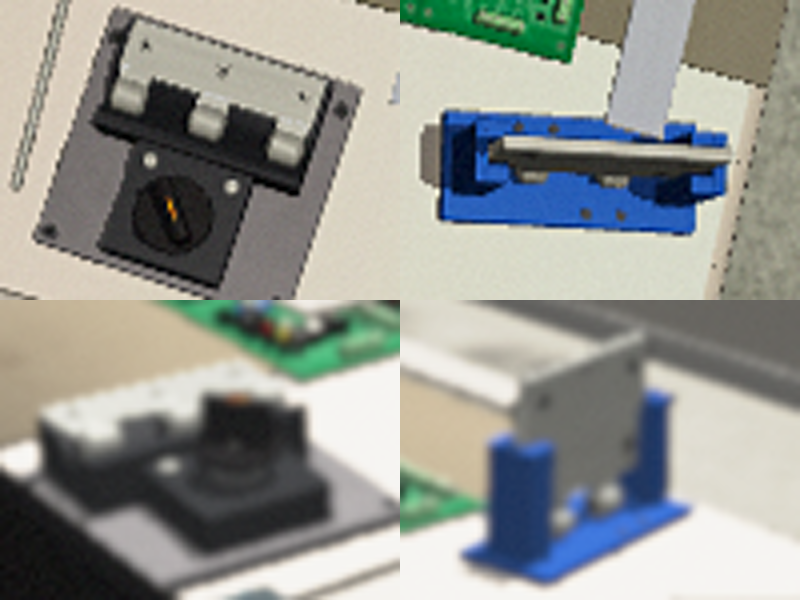

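```bash
python3 - <<'E'
import cv2,numpy as np
t=cv2.imread("pics/top0.png");s=cv2.imread("pics/scene0.png")
g=lambda im,k:(255*(im/255.)**k).astype(np.uint8)
def c(im,x,y,w,h,f): return cv2.resize(im[y:y+h,x:x+w],None,fx=f,fy=f,interpolation=cv2.INTER_CUBIC)
cv2.imwrite("pics/m2.png",np.hstack([c(g(t,.5),227,172,40,48,10),c(g(s,.5),238,208,40,48,10)]))
a=c(t,355,182,80,37,10);b=c(s,315,160,53,60,5)
b=cv2.copyMakeBorder(b,0,0,0,800-b.shape[1],0)
b[:230,270:800]=c(t,225,142,106,46,5) if 0 else cv2.resize(t[145:191,225:305],(530,230),interpolation=cv2.INTER_CUBIC)
cv2.imwrite("pics/m3.png",np.vstack([a,b])[:600])
E
```

```text
(no output)
```

View pics/m2.png

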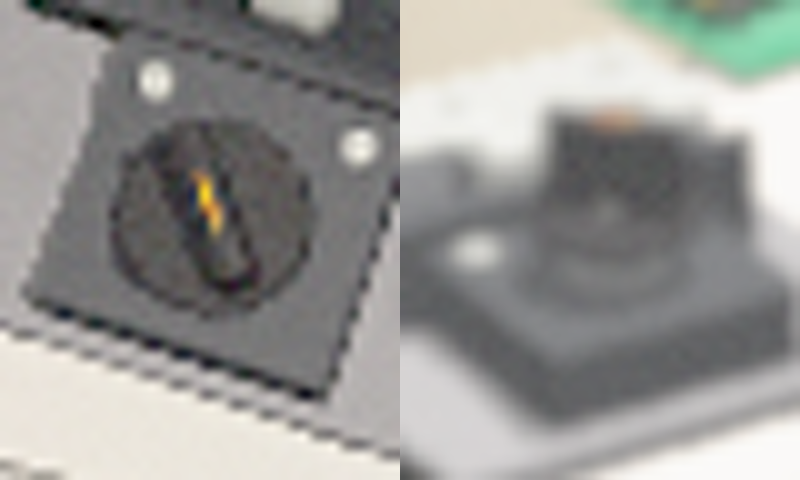

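View pics/m3.png

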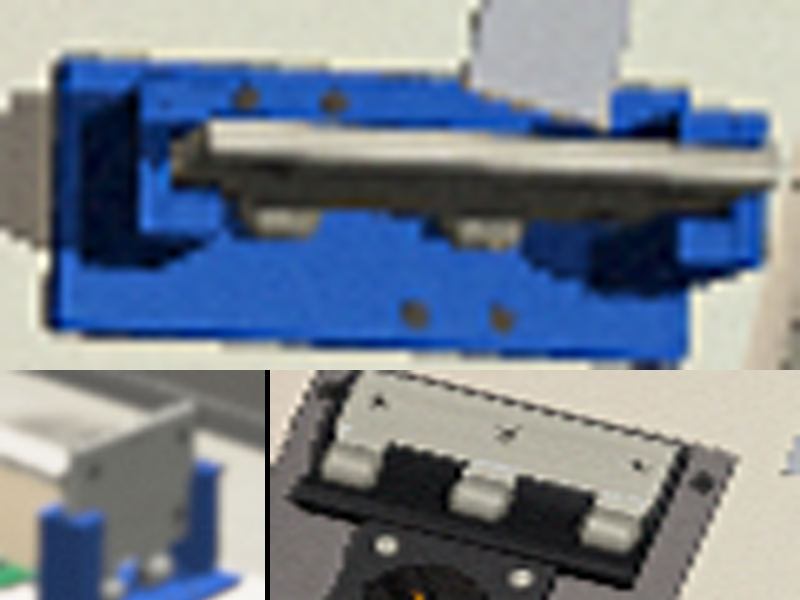

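m2 shows the wing's mark running from (200,178) to (218,230), with the flange centre at (212,218). m3 shows the leaf's top edge from (209,138) to (777,166) and the foot corners at (60,60), (52,328) and (685,360). I'll fit poses to these.

```bash
cat > h.py <<'E'
import numpy as np,cv2
from scipy.optimize import least_squares
from workcell import status,optics,ctrl
import pickle,os
if not os.path.exists("cam.pkl"):
    pickle.dump({n:{k:v for k,v in optics.get_image(n).items() if k!="frame"} for n in("top","scene")},open("cam.pkl","wb"))
C=pickle.load(open("cam.pkl","rb"))
def proj(n,P):
    d=C[n];K=np.array([[d["fx"],0,d["cx"]],[0,d["fy"],d["cy"]],[0,0,1.]])
    return cv2.projectPoints(np.atleast_2d(np.array(P,float)),np.array(d["rvec"],float),np.array(d["tvec"],float),K,None)[0][:,0]
def world(p,P):  # p=x,y,yaw[,dz]
    P=np.atleast_2d(np.array(P,float));c,s=np.cos(p[2]),np.sin(p[2])
    z=P[:,2]+(p[3] if len(p)>3 else 0)
    return np.c_[p[0]+c*P[:,0]-s*P[:,1],p[1]+s*P[:,0]+c*P[:,1],z]
def fit(obs,p0):  # obs: (cam,pix,P)
    f=lambda p:np.concatenate([proj(n,world(p,P))[0]-u for n,u,P in obs])
    r=least_squares(f,p0,loss="soft_l1",x_scale=[10,10,.1,10][:len(p0)]);return r.x,f(r.x).reshape(-1,2)
E
python3 - <<'E'
from h import *
np.set_printoptions(precision=2,suppress=True)
u=lambda x,y,f,ox,oy:np.array([(x+.5)/f-.5+ox,(y+.5)/f-.5+oy])
a=lambda x,y:u(x,y,10,355,182)
k=lambda x,y:u(x,y,10,227,172)
j=lambda x,y:u(x,y,4,205,140)
b=lambda x,y:u(x,y-370,5,315,160)
i=lambda x,y:np.array([(x-270+.5)/6.625-.5+225,(y-370+.5)/5-.5+145])
sk=lambda x,y:u(x-400,y,10,238,208)
leaf=[("top",a(209,138),(0,59,112)),("top",a(777,166),(0,-59,112)),("scene",b(68,458),(-4,59,112)),("scene",b(192,402),(-4,-59,112))]
p,r=fit(leaf,[500,-250,0,0]);print("leaf",p,r.tolist())
st=[("top",a(60,60),(32,73,8)),("top",a(52,328),(-32,73,8)),("top",a(685,360),(-32,-73,8))]
p2,r=fit(st,[500,-250,0]);print("stand",p2,r.tolist())
J=[("top",j(118,8),(53,76,10)),("top",j(35,240),(-91,76,10)),("top",j(360,85),(53,-76,10)),
("top",k(212,218),(-56,0,49)),("top",k(28,298),(-90,34,32)),("top",k(325,400),(-90,-34,32)),
("top",i(351,479),(-9,46,42)),("top",i(482,512),(-9,0,42)),("top",i(608,543),(-9,-46,42)),("scene",sk(548,368),(-90,34,32))]
q,r=fit(J,[450,50,-.3]);print("jig",q,r.tolist())
q4,r=fit(J,[450,50,-.3,0]);print("jig z free",q4)
kn=world(q,(-56,0,61))[0];print("knob",kn)
# rays on z=73 for wing ends
for uv in (k(180,140),k(232,292),k(200,178),k(218,230),k(207,205)):
    s=least_squares(lambda w:proj("top",[w[0],w[1],73])[0]-uv,[400,50]).x;print("wing",s)
# triangulate orange mark
s=least_squares(lambda w:np.r_[proj("top",w)[0]-k(207,205),proj("scene",w)[0]-sk(617,118)],[400,50,70]);print("mark",s.x,s.fun)
# rail at heights
sc=cv2.imread("pics/scene0.png")
for z,c in((0,(0,0,255)),(60,(0,255,0)),(120,(255,0,0)),(180,(255,0,255))):
    L=[]
    for uv in((428,75),(402,190),(416.5,194.5)):
        w=least_squares(lambda w:proj("top",[w[0],w[1],z])[0]-np.array(uv),[500,-250]).x;L.append(np.r_[w,z])
    print(z,np.array(L).tolist()); Q=proj("scene",L)
    cv2.polylines(sc,[np.round((Q)*16).astype(int)],False,c,1,cv2.LINE_AA,4)
def dr(P,pose,c=(0,0,255)): 
    cv2.polylines(sc,[np.round(proj("scene",world(pose,P))*16).astype(int)],True,c,1,cv2.LINE_AA,4)
cv2.imwrite("pics/rail.png",cv2.resize(sc[120:270,200:400],(800,600),interpolation=cv2.INTER_CUBIC))
E
```

```text
leaf [ 448.77 -258.82   -0.05   -0.34] [[-0.2613746173790332, -0.46990517449305], [-0.39495957143600435, -0.5670996830066599], [1.2650245089677696, -0.732277402908295], [1.011669321839065, 0.7419466227702571]]
stand [ 448.25 -260.42   -0.05] [[-0.16451954986206374, -0.4892727211255874], [-0.06312477444066644, 0.3714112069963562], [0.231275598603645, 0.0821901316083995]]
jig [518.23  47.94  -0.32] [[-0.33958120504499334, -1.5011152015288758], [-0.29050774782263034, -1.015631573812243], [1.4552417877114863, -0.13597003328590063], [0.9368177269655291, -0.9889997454768888], [0.38614007495263536, 1.5554722924846942], [-0.45864491685085795, 0.9992163649219208], [-0.6348125664660813, 0.1043182917665888], [-0.8808352636932852, -0.007873770735272956], [-0.3330700529788828, 0.2929150328010053], [1.0732881613435836, -0.5759937410301745]]
jig z free [518.72  47.98  -0.32  -2.39]
knob [465.12  65.7   61.  ]
wing [476.58  73.4 ]
wing [443.61  61.98]
wing [468.32  69.03]
wing [457.03  65.08]
wing [462.45  67.48]
mark [462.24  67.33  73.3 ] [ 0.06  0.08 -0.11 -0.01]
0 [[755.8090296583576, -357.96992931743233, 0.0], [477.97971336934626, -287.15010977729287, 0.0], [467.4886950102627, -320.5978480830382, 0.0]]
60 [[731.4909638300138, -337.2543612104368, 60.0], [469.30015985113016, -270.42086188449184, 60.0], [459.399662038816, -301.9858871840771, 60.0]]
120 [[707.1728980013528, -316.5387931032707, 120.0], [460.62060633291406, -253.69161399169087, 120.0], [451.31062906736946, -283.37392628511634, 120.0]]
180 [[682.8548321725364, -295.8232249960046, 180.0], [451.9410528146979, -236.9623660988897, 180.0], [443.22159609592273, -264.76196538615505, 180.0]]
```

View pics/rail.png

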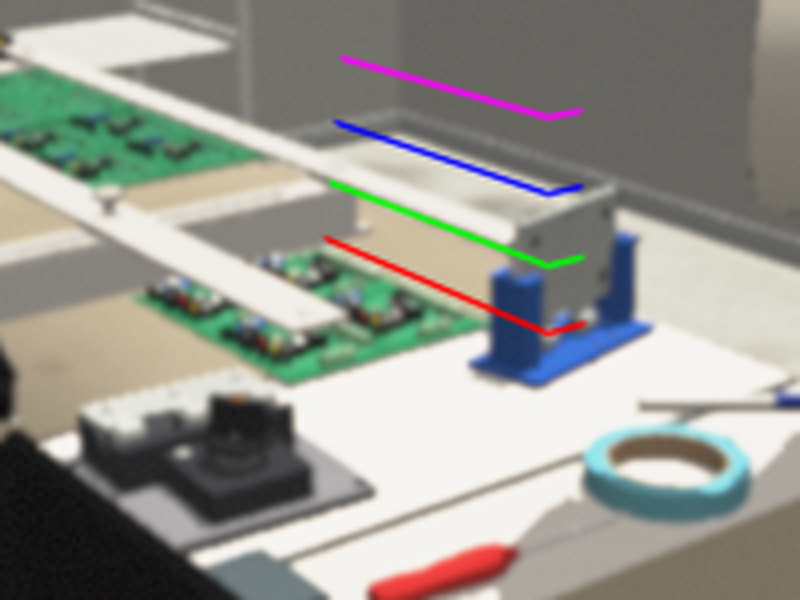

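The rail's edge fits a height of about 65–70 mm, with its end at x≈468. It is below the fingertips if I grip the leaf high. Next I refit the jig without the step points.

```bash
python3 - <<'E'
from h import *
np.set_printoptions(precision=2,suppress=True)
u=lambda x,y,f,ox,oy:np.array([(x+.5)/f-.5+ox,(y+.5)/f-.5+oy])
k=lambda x,y:u(x,y,10,227,172)
j=lambda x,y:u(x,y,4,205,140)
i=lambda x,y:np.array([(x-270+.5)/6.625-.5+225,(y-370+.5)/5-.5+145])
pl=[("top",j(118,8),(53,76,10)),("top",j(35,240),(-91,76,10)),("top",j(360,85),(53,-76,10))]
kf=[("top",k(212,218),(-56,0,49))]
kk=[("top",i(351,479),(-9,46,42)),("top",i(482,512),(-9,0,42)),("top",i(608,543),(-9,-46,42))]
for J in(pl,kf+kk,pl+kf+kk):
    q,r=fit(J,[510,50,-.3]);print(q,r.tolist())
s=least_squares(lambda w:proj("top",[w[0],w[1],49])[0]-k(212,218),[400,50]).x;print("flange",s)
im=cv2.imread("pics/top0.png")
def poly(P,c):cv2.polylines(big,[np.round(((proj("top",world(q,P))+.5-[205,140])*8-.5)*16).astype(int)],True,c,1,cv2.LINE_AA,4)
big=cv2.resize(im[140:215,205:305],(800,600),interpolation=cv2.INTER_CUBIC)
poly([(-91,-76,10),(53,-76,10),(53,76,10),(-91,76,10)],(0,0,255))
poly([(-56+22*np.cos(t),22*np.sin(t),49) for t in np.linspace(0,6.28,40)],(0,255,0))
for y in(-46,0,46):poly([(-9,y-10.5,40),(9,y-10.5,40),(9,y+10.5,40),(-9,y+10.5,40)],(255,0,255))
poly([(0,-60,40),(0,60,40)],(255,0,0))
cv2.imwrite("pics/ov.png",big)
E
```

```text
[516.46  48.22  -0.31] [[-0.8277318757396017, -0.49713170798025885], [-0.13144166417367842, 0.23608160095017183], [1.2059102464639864, 0.1980054421612465]]
[517.88  47.05  -0.34] [[1.0401044819631693, -0.9330063838467879], [-0.19994680387455332, 0.004409858815023426], [-0.5306436923963815, 0.1313698210798293], [-0.06531127800008107, 0.6726232532426479]]
[517.32  47.68  -0.31] [[-0.5152578476337908, -0.9152996635293107], [0.05109082854113467, -0.2395635420695612], [1.466450113922349, -0.08288973198497729], [1.2620027775347467, -0.513916216230939], [-0.5481932667106548, 0.6820216547411917], [-0.7338477382900521, 0.4022270216520667], [-0.1273008870446688, 0.5345270168514276]]
flange [462.92  67.75]
```

View pics/ov.png

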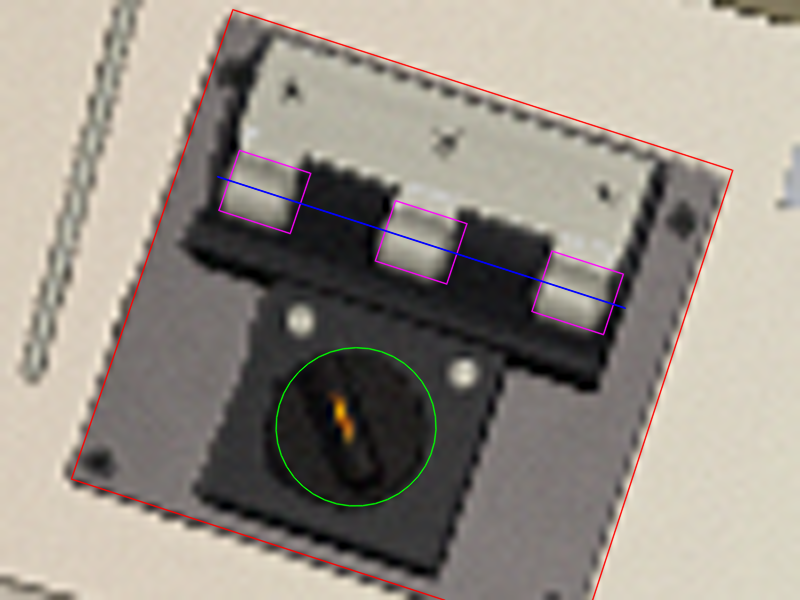

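```bash
cat > plan.py <<'E'
# python3 plan.py x y z toolx_deg [last typed row of previous call, 6 numbers] : tracks the commanded pose
import sys,json,os,numpy as np
from scipy.spatial.transform import Rotation as Ro
f="cmd.json"
c=json.load(open(f)) if os.path.exists(f) else {"p":[169.615,-601.528,241.675],"r":Ro.from_rotvec([-3.11047,-.43006,0]).as_matrix().tolist()}
p=np.array(c["p"]);R=np.array(c["r"]);a=[float(v) for v in sys.argv[1:]]
if len(a)>4:
    l=np.array(a[4:10]);p=p+R@l[:3];R=R@Ro.from_rotvec(l[3:]).as_matrix();json.dump({"p":p.tolist(),"r":R.tolist()},open(f,"w"))
t=np.radians(a[3]);X=np.array([np.cos(t),np.sin(t),0]);Z=np.array([0,0,-1.]);T=np.c_[X,np.cross(Z,X),Z]
print("cmd",p.round(1),"toolx",np.degrees(np.arctan2(R[1,0],R[0,0])).round(2))
print("shift",(R.T@(np.array(a[:3])-p)).round(1),"turn",Ro.from_matrix(R.T@T).as_rotvec().round(4))
E
python3 plan.py 463 67 150 105; python3 plan.py 463 67 150 199.2
```

```text
cmd [ 169.6 -601.5  241.7] toolx 15.74
shift [ 463.8 -563.7   92.6] turn [-1.0000e-03 -1.3000e-03 -1.5578e+00]
cmd [ 169.6 -601.5  241.7] toolx 15.74
shift [ 463.8 -563.7   92.6] turn [-4.0000e-04  2.3000e-03  3.0813e+00]
```

```bash
python3 -m inch '[[[464,-564,60,0,0,-1.558,60],[464,-564,60,0,0,-1.558,60],[464,-564,60,0,0,-1.558,60],[464,-564,60,0,0,-1.558,60],[464,-564,60,0,0,-1.558,60],[464,-564,60,0,0,-1.558,60],[464,-564,60,0,0,-1.558,60],[464,-564,60,0,0,-1.558,60],[464,-564,60,0,0,-1.558,60],[464,-564,60,0,0,-1.558,60],[464,-564,60,0,0,-1.558,60],[464,-564,60,0,0,-1.558,60],[464,-564,60,0,0,-1.558,60],[464,-564,60,0,0,-1.558,60],[464,-564,60,0,0,-1.558,60],[464,-564,60,0,0,-1.558,60],[464,-564,60,0,0,-1.558,60]]]'
python3 plan.py 463 67 110 199.2 464 -564 60 0 0 -1.558
```

```text
t: 1.9
ee_pos: [462.9, 67.7, 181.4]
orientation: [-1.909, -2.494, 0.001]
ft_force: [-0.3, 0.3, 0.4]
width: 52.5
grasp_force: 0.0
cmd [463.2  67.3 182.6] toolx 105.01
shift [-0.4 -0.2 72.6] turn [ 1.4000e-03 -1.0000e-03 -1.6439e+00]
```

```bash
python3 -m inch '[[[0,0,72,0,0,-0.15,60],[0,0,72,0,0,-0.3,60],[0,0,72,0,0,-0.45,60],[0,0,72,0,0,-0.6,60],[0,0,72,0,0,-0.75,60],[0,0,72,0,0,-0.9,60],[0,0,72,0,0,-1.05,60],[0,0,72,0,0,-1.2,60],[0,0,72,0,0,-1.35,60],[0,0,72,0,0,-1.5,60],[0,0,72,0,0,-1.644,60],[0,0,72,0,0,-1.644,60],[0,0,72,0,0,-1.644,60],[0,0,72,0,0,-1.644,60]]]'
python3 plan.py 463 67 72 199.2 0 0 72 0 0 -1.644
python3 - <<'E'
from h import *
print(status.get_obs()["qpos"].round(3))
ims=[]
for n,(x,y) in(("top",(205,140)),("scene",(200,180))):
    d=optics.get_image(n)["frame"][y:y+75,x:x+50]
    ims.append(cv2.resize((255*(d/255.)**.6).astype(np.uint8)[:,:,::-1],(400,600),interpolation=cv2.INTER_CUBIC))
cv2.imwrite("pics/k1.png",np.hstack(ims))
E
```

```text
t: 3.3
ee_pos: [463.0, 66.7, 109.8]
orientation: [-0.518, 3.098, -0.0]
ft_force: [-0.0, -0.7, -0.3]
width: 52.9
grasp_force: 0.0
cmd [463.1  67.4 110.6] toolx -160.8
shift [ 0.3 -0.4 38.6] turn [0.0015 0.0003 0.0001]
[ 0.118  0.413  2.056 -0.     0.672 -1.785]
```

```bash
python3 -m inch '[[[0,0,15,0,0,0,60],[0,0,30,0,0,0,60],[0,0,38,0,0,0,60],[0,0,38,0,0,0,60]]]'
python3 -m inch '[[[0,0,0,0,0,0,0],[0,0,0,0,0,0,0],[0,0,0,0,0,0,0],[0,0,0,0,0,0,0],[0,0,0,0,0,0,0],[0,0,0,0,0,0,0],[0,0,0,0,0,0,0]]]'; python3 plan.py 463 67 60 199.2 0 0 38 0 0 0
```

```text
t: 3.8
ee_pos: [462.4, 67.1, 70.8]
orientation: [0.523, -3.096, -0.0]
ft_force: [-0.2, -0.5, 1.3]
width: 53.0
grasp_force: 0.0
t: 4.5
ee_pos: [463.1, 67.7, 71.9]
orientation: [-0.523, 3.098, 0.001]
ft_force: [-1.9, 4.6, 2.4]
width: 9.8
grasp_force: 30.0
cmd [463.1  67.5  72.6] toolx -160.8
shift [ 0.3 -0.4 12.6] turn [0.0015 0.0003 0.0001]
```

```bash
python3 -m inch '[[[0,0.7,4,0,0,0,0],[0,0.7,8,0,0,0,0],[0,0.7,11,0,0,0,0],[0,0.7,11,0,0,0,0],[0,0.7,11,0,0,0,0]]]'; python3 plan.py 463 67 60 199.2 0 0.7 11 0 0 0;python3 -c "
from workcell import status;print(status.get_obs())"
```

```text
t: 5.0
ee_pos: [463.1, 67.9, 61.7]
orientation: [-0.524, 3.097, -0.0]
ft_force: [-4.7, 0.4, 23.3]
width: 10.0
grasp_force: 34.6
cmd [462.9  68.1  61.6] toolx -160.8
shift [ 0.3 -1.1  1.6] turn [0.0015 0.0003 0.0001]
{'t': 5.0, 'qpos': array([ 1.20112231e-01,  5.09741418e-01,  2.06942450e+00, -9.75601174e-05,
        5.61936936e-01, -1.78582634e+00]), 'qvel': array([ 5.89017650e-05, -9.37432955e-04,  2.02589261e-04,  1.52413282e-03,
       -1.63945482e-03,  5.61251794e-04]), 'joint_torque': array([-2.11591045e-01, -3.63794374e+01, -1.29437792e+01, -5.69123821e-02,
       -1.50030345e+00,  2.10366648e-03]), 'ee_pos': array([463.11879106,  67.86643093,  61.73564384]), 'orientation': array([-5.24026556e-01,  3.09708610e+00, -1.18075238e-04]), 'ft_force': array([-4.65290933,  0.41087594, 23.34172503]), 'moment': array([-0.01401079,  0.74826246,  0.0574578 ]), 'grasp_force': 34.556582383811474, 'width': 9.955574090126525}
```

```bash
python3 -m inch '[[[0,0,0,0,0,0.12,0],[0,0,0,0,0,0.24,0],[0,0,0,0,0,0.36,0],[0,0,0,0,0,0.48,0],[0,0,0,0,0,0.6,0],[0,0,0,0,0,0.72,0],[0,0,0,0,0,0.84,0],[0,0,0,0,0,0.96,0],[0,0,0,0,0,1.08,0],[0,0,0,0,0,1.15,0],[0,0,0,0,0,1.15,0]]]'; python3 plan.py 463 67 60 199.2 0 0 0 0 0 1.15;python3 -c "
from workcell import status;s=status.get_obs();print(s['qpos'],s['moment'],s['orientation'])"
```

```text
t: 6.1
ee_pos: [463.1, 67.9, 61.7]
orientation: [1.247, 2.883, 0.0]
ft_force: [-5.3, 0.3, 21.2]
width: 10.2
grasp_force: 33.7
cmd [462.9  68.1  61.6] toolx 133.31
shift [-0.9 -0.7  1.6] turn [ 1.5000e-03 -6.0000e-04 -1.1499e+00]
[ 1.20122683e-01  5.09730410e-01  2.06944369e+00 -9.04143365e-05
  5.61840757e-01 -6.33771360e-01] [-0.10290182  0.82364739 -0.00693315] [1.24748593e+00 2.88272366e+00 3.92277709e-04]
```

```bash
python3 -m inch '[[[0,0,0,0,0,0.08,0],[0,0,0,0,0,0.16,0],[0,0,0,0,0,0.22,0],[0,0,0,0,0,0.25,0],[0,0,0,0,0,0.25,0]]]'; python3 plan.py 463 67 60 199.2 0 0 0 0 0 0.25;python3 -c "
from workcell import status;s=status.get_obs();print(s['qpos'],s['moment'],s['orientation'])"
```

```text
t: 6.6
ee_pos: [463.2, 67.9, 61.7]
orientation: [1.593, 2.707, 0.0]
ft_force: [-4.3, 0.4, 21.9]
width: 10.3
grasp_force: 34.7
cmd [462.9  68.1  61.6] toolx 118.99
shift [-1.1 -0.5  1.6] turn [ 1.5000e-03 -8.0000e-04 -1.3999e+00]
[ 1.20395683e-01  5.09782722e-01  2.06941758e+00 -8.67663639e-04
  5.61744524e-01 -3.86076507e-01] [0.04109728 0.75744351 0.65492849] [1.59263934e+00 2.70704759e+00 4.07870541e-05]
```

```bash
python3 -m inch '[[[0,0,0,0,0,0,25],[0,0,0,0,0,0,40],[0,0,0,0,0,0,40],[0,0,-20,0,0,0,40],[0,0,-50,0,0,0,40],[0,0,-90,0,0,0,40],[0,0,-120,0,0,0,40],[0,0,-120,0,0,0,40]]]'; python3 plan.py 449.2 -249 150 87.1 0 0 -120 0 0 0
```

```text
t: 7.4
ee_pos: [465.4, 68.1, 184.0]
orientation: [1.592, 2.702, 0.007]
ft_force: [-0.4, 0.6, -0.2]
width: 35.4
grasp_force: 0.0
cmd [462.9  68.  181.6] toolx 118.99
shift [-270.6 -165.7   31.2] turn [ 1.000e-04 -1.500e-03  5.566e-01]
```

```bash
python3 plan.py 448.5 -249.8 150 87.1; python3 -m inch '[[[-270,-166,31,0,0,0.557,40],[-270,-166,31,0,0,0.557,40],[-270,-166,31,0,0,0.557,40],[-270,-166,31,0,0,0.557,40],[-270,-166,31,0,0,0.557,40],[-270,-166,31,0,0,0.557,40],[-270,-166,31,0,0,0.557,40],[-270,-166,31,0,0,0.557,40],[-270,-166,31,0,0,0.557,40],[-270,-166,31,0,0,0.557,40],[-270,-166,31,0,0,0.557,40]]]'; python3 plan.py 448.5 -249.8 98 87.1 -270 -166 31 0 0 0.557
python3 - <<'E'
from h import *
ims=[]
for n,(x,y) in(("top",(220,140)),("top",(370,165)),("scene",(240,195)),("scene",(305,130))):
    w,h=(60,45) if (n,x)!=("scene",305) else (100,75)
    d=optics.get_image(n)["frame"][y:y+h,x:x+w]
    ims.append(cv2.resize((255*(d/255.)**.6).astype(np.uint8)[:,:,::-1],(400,300),interpolation=cv2.INTER_CUBIC))
cv2.imwrite("pics/k2.png",np.vstack([np.hstack(ims[:2]),np.hstack(ims[2:])]))
E
```

```text
cmd [462.9  68.  181.6] toolx 118.99
shift [-271.  -166.7   31.2] turn [ 1.000e-04 -1.500e-03  5.566e-01]
t: 8.5
ee_pos: [448.6, -247.5, 149.5]
orientation: [-2.275, -2.166, 0.0]
ft_force: [0.9, -0.5, -1.2]
width: 35.0
grasp_force: 0.0
cmd [ 448.6 -248.6  150.2] toolx 87.08
shift [-1.3 -0.  52.2] turn [-0.0003 -0.0015 -0.0004]
```

View pics/k2.png

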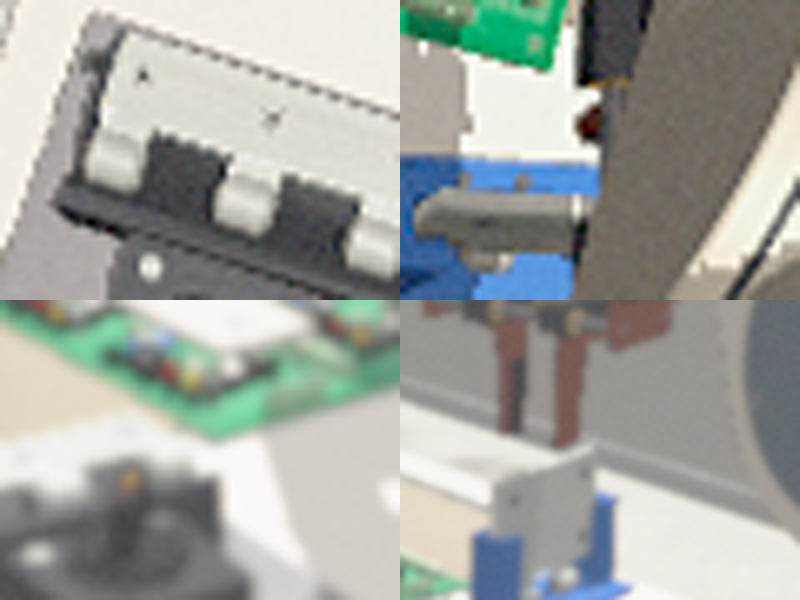

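The wing now shows end-on in the scene view, at about (130,500) in the crop, so the knob has turned. The fingers at (512,400) and (570,400) straddle the leaf's top at (545,465). I'll lower and grip.

```bash
python3 -m inch '[[[-1,0,20,0,0,0,40],[-1,0,40,0,0,0,40],[-1,0,52,0,0,0,40],[-1,0,52,0,0,0,40]]]'
python3 -m inch '[[[0,0,0,0,0,0,0],[0,0,0,0,0,0,0],[0,0,0,0,0,0,0],[0,0,0,0,0,0,0],[0,0,0,0,0,0,0],[0,0,0,0,0,0,0]]]'; python3 plan.py 448.5 -249 220 87.1 -1 0 52 0 0 0; python3 -c "
from workcell import status;s=status.get_obs();print(s['qpos'],s['moment'],s['orientation'])"
```

```text
t: 9.1
ee_pos: [447.7, -249.0, 96.4]
orientation: [-2.275, -2.163, 0.001]
ft_force: [-0.7, 0.1, -0.7]
width: 34.6
grasp_force: 0.0
t: 9.7
ee_pos: [448.9, -250.0, 98.2]
orientation: [2.277, 2.163, 0.001]
ft_force: [-0.0, 1.3, 5.3]
width: 8.1
grasp_force: 30.0
cmd [ 448.5 -249.5   98.2] toolx 87.08
shift [ 7.000e-01 -1.000e-01 -1.218e+02] turn [-0.0003 -0.0015 -0.0004]
[-5.31220484e-01  4.84181933e-01  1.96176133e+00  1.13974924e-04
  6.94565385e-01 -4.80130042e-01] [ 0.01244608 -0.07277075 -0.03614174] [2.27681169e+00 2.16317220e+00 5.80131750e-04]
```

```bash
python3 -m inch '[[[0,0,-10,0,0,0,0],[0,0,-30,0,0,0,0],[0,0,-60,0,0,0,0],[0,0,-95,0,0,0,0],[0,0,-130,0,0,0,0],[0,0,-130,0,0,0,0]]]';  python3 plan.py 520.4 57.5 180 72.2 0 0 -130 0 0 0
```

```text
t: 10.3
ee_pos: [450.6, -250.9, 232.2]
orientation: [2.272, 2.159, 0.003]
ft_force: [-0.0, 0.4, -2.8]
width: 8.0
grasp_force: 30.0
cmd [ 448.6 -249.7  228.2] toolx 87.08
shift [310.4  56.1  48.6] turn [-0.0005 -0.0015  0.2597]
```

```bash
python3 -m inch '[[[40,7,5,0,0,0.05,0],[80,14,10,0,0,0.1,0],[120,22,15,0,0,0.15,0],[160,29,20,0,0,0.2,0],[200,36,25,0,0,0.26,0],[240,43,30,0,0,0.26,0],[275,50,40,0,0,0.26,0],[300,54,48,0,0,0.26,0],[310,56,48,0,0,0.26,0],[310,56,48,0,0,0.26,0],[310,56,48,0,0,0.26,0],[310,56,48,0,0,0.26,0],[310,56,48,0,0,0.26,0]]]';  python3 plan.py 520.4 57.5 165 72.2 310 56 48 0 0 0.26
python3 - <<'E'
from h import *
o=status.get_obs();print(o["ee_pos"],o["orientation"],o["moment"])
ims=[]
for n,(x,y,w,h) in(("top",(215,130,80,60)),("scene",(195,160,100,75))):
    f=optics.get_image(n)["frame"][:,:,::-1];cv2.imwrite(f"pics/{n}_p.png",f)
    ims.append(cv2.resize((255*(f[y:y+h,x:x+w]/255.)**.7).astype(np.uint8),(800,600),interpolation=cv2.INTER_CUBIC))
m=np.hstack([cv2.resize(ims[0],(400,600)) if 0 else ims[0][:,:],ims[1]])
cv2.imwrite("pics/p1.png",np.vstack([cv2.resize(ims[0],(533,400))[:300],np.zeros((1,533,3),np.uint8),cv2.resize(ims[1],(533,400))[100:399]]))
E
```

```text
t: 11.6
ee_pos: [520.2, 56.0, 179.9]
orientation: [2.54, 1.849, 0.0]
ft_force: [0.3, -0.0, -2.8]
width: 7.6
grasp_force: 30.0
cmd [520.3  57.1 180.6] toolx 72.18
shift [ 0.4  0.  15.6] turn [-0.0007 -0.0014 -0.0003]
[520.20443626  55.97049787 179.91306709] [2.53987321e+00 1.84862578e+00 2.51229453e-04] [ 0.00552496 -0.06030582  0.00484444]
```

View pics/p1.png

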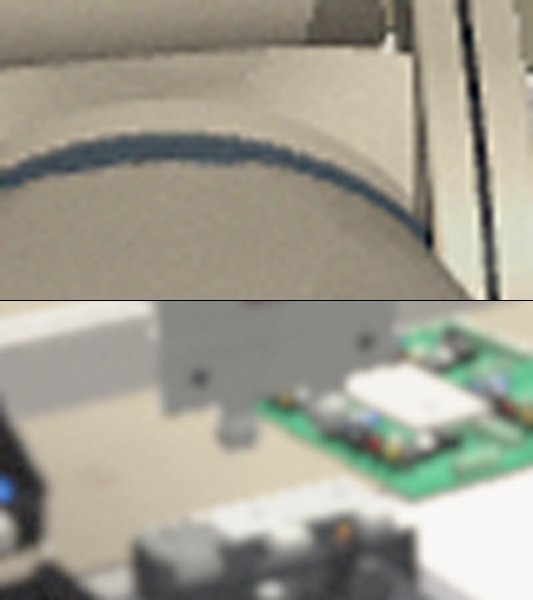

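The top view is blocked by the arm. The scene crop shows the leaf held upright, with its lower-left plate corner at about (165,412) and its +y knuckle spanning x 218–255. I'll check these against the predicted positions.

```bash
python3 - <<'E'
from h import *
np.set_printoptions(precision=1,suppress=True)
cp=lambda q:np.c_[(q[:,0]-195+.5)*5.33,(q[:,1]-160+.5)*5.333-100+301]
c=np.array([520.3,57.1]);y=np.radians(72.18-90);ax=np.array([-np.sin(y),np.cos(y)])
L=np.r_[c-10.3*ax,y]
print("pred leaf corner, knuckle edges",cp(proj("scene",world(L,[(-4,59,90.4+24),(0,32.5,90.4),(0,13.5,90.4),(-4,45,90.4+40)]))))
J=[517.3,47.7,-.311]
print("pred jig knuckle(46) ends top, (0) ends, block corners",cp(proj("scene",world(J,[(0,56.5,49),(0,35.5,49),(0,10.5,49),(0,-10.5,49),(-9,56.5,40),(-9,35.5,40)]))))
f=cv2.cvtColor(cv2.imread("pics/scene_p.png"),cv2.COLOR_BGR2GRAY)
print("x218..248");
for r in list(range(193,210,2))+list(range(200,214)):print(r,f[r,218:250])
E
```

```text
pred leaf corner, knuckle edges [[167.  422. ]
 [220.3 457. ]
 [258.  448.1]
 [193.8 381.3]]
pred jig knuckle(46) ends top, (0) ends, block corners [[176.6 553.9]
 [218.6 543.1]
 [267.4 530.5]
 [307.6 520.1]
 [186.6 579.1]
 [228.6 568. ]]
x218..248
193 [132 133 132 132 134 131 123 113 105 104 103  99  87  67  57  70  88 101
 103 104 106 102 103 103 104 103 103 104 106 106 106 106]
195 [140 143 147 152 157 159 148 128 111 106 104 102 100  97  93  95 103 102
 104 104 104 104 103 102 102 101 100 100 100 101 105 106]
197 [171 174 176 179 182 179 168 140 115 105 106 105 106 103 105 109 114 115
 110 105 104 105 104 102 101  99  91  75  65  73  83  81]
199 [181 180 181 183 182 184 176 152 126 116 124 137 145 147 151 161 171 167
 140 113 106 108 108 112 115 121 115 102  95  83  71  69]
201 [179 181 179 181 180 182 181 176 174 173 176 181 185 185 185 186 183 165
 137 119 121 126 128 129 133 148 153 153 144 132 126 126]
203 [177 177 178 178 179 180 180 182 183 181 183 184 183 183 185 186 173 145
 116 110 115 115 116 113 122 149 175 186 184 177 163 143]
205 [173 173 173 175 176 177 176 179 180 
[... 1553 characters left out ...]
 188 191 190 190 189 190]
209 [170 172 170 170 171 173 172 174 177 177 178 178 179 179 179 179 180 182
 182 183 183 185 186 185 187 186 189 189 190 189 189 189]
210 [169 171 171 171 172 172 172 174 175 177 178 177 178 180 179 180 180 182
 182 183 184 185 185 186 187 188 188 189 189 188 189 189]
211 [166 169 171 172 171 173 172 174 173 176 176 177 177 177 178 180 179 181
 182 182 184 183 185 185 186 187 187 187 188 189 188 190]
212 [166 167 170 171 172 170 172 172 173 173 174 175 176 178 177 179 179 179
 182 182 183 184 185 186 185 187 187 188 189 188 190 190]
213 [166 167 169 170 170 172 170 172 172 174 173 173 176 175 178 179 178 180
 183 182 183 184 185 185 186 187 187 189 190 193 195 196]
```

```bash
python3 - <<'E'
import cv2
f=cv2.cvtColor(cv2.imread("pics/scene0.png"),cv2.COLOR_BGR2GRAY)
print(list(range(220,258)))
for r in range(220,234):print(r,f[r,220:258].tolist())
E
python3 -m inch '[[[0.4,0,15,0,0,0,0],[0.4,0,20,0,0,0,0],[0.4,0,20,0,0,0,0]]]';  python3 plan.py 520.4 57.5 121 72.2 0.4 0 20 0 0 0
```

```text
[220, 221, 222, 223, 224, 225, 226, 227, 228, 229, 230, 231, 232, 233, 234, 235, 236, 237, 238, 239, 240, 241, 242, 243, 244, 245, 246, 247, 248, 249, 250, 251, 252, 253, 254, 255, 256, 257]
220 [167, 172, 181, 196, 202, 200, 206, 219, 225, 225, 225, 229, 229, 230, 229, 230, 229, 229, 229, 229, 228, 227, 225, 226, 227, 230, 232, 230, 228, 228, 223, 187, 122, 68, 44, 45, 52, 60]
221 [182, 196, 209, 221, 224, 217, 213, 221, 229, 231, 230, 230, 229, 229, 230, 230, 228, 227, 227, 226, 224, 218, 217, 216, 217, 217, 224, 229, 231, 230, 223, 181, 116, 59, 31, 33, 31, 36]
222 [183, 207, 223, 229, 227, 217, 207, 214, 225, 230, 230, 230, 229, 229, 228, 225, 218, 211, 210, 205, 194, 180, 167, 164, 169, 179, 201, 220, 225, 222, 208, 165, 106, 54, 28, 28, 28, 29]
223 [151, 183, 213, 225, 226, 219, 214, 217, 225, 231, 232, 231, 229, 227, 220, 207, 182, 163, 157, 151, 138, 124, 110, 107, 118, 139, 165, 189, 196, 191, 174, 140, 92, 48, 31, 28, 29, 28]
224 [107, 133, 170, 202, 219, 224, 227, 227, 228, 232, 235, 235, 231, 226, 214, 178, 140, 114, 108, 103, 99, 92, 85, 74, 80, 105, 130, 150, 157, 152, 
[... 1048 characters left out ...]
 [122, 56, 36, 35, 45, 53, 54, 57, 70, 82, 85, 83, 80, 76, 71, 67, 61, 56, 54, 51, 46, 47, 49, 64, 84, 101, 102, 87, 71, 64, 60, 49, 45, 42, 46, 48, 49, 49]
232 [120, 55, 34, 35, 40, 45, 46, 48, 55, 62, 67, 67, 63, 58, 56, 51, 47, 46, 41, 43, 44, 50, 63, 92, 131, 153, 150, 121, 88, 72, 64, 52, 44, 41, 42, 42, 45, 44]
233 [105, 55, 38, 35, 35, 40, 43, 42, 41, 47, 50, 51, 50, 47, 43, 40, 41, 39, 40, 41, 47, 57, 71, 107, 144, 166, 163, 131, 92, 72, 63, 55, 46, 45, 49, 49, 45, 42]
t: 12.0
ee_pos: [519.8, 57.1, 159.1]
orientation: [-2.538, -1.85, 0.002]
ft_force: [0.6, 0.3, -2.9]
width: 7.5
grasp_force: 30.0
cmd [520.4  57.5 160.6] toolx 72.18
shift [-0.1  0.  39.6] turn [-0.0007 -0.0014 -0.0003]
```

```bash
python3 -m inch '[[[0.8,0,10,0,0,0,0],[0.8,0,18,0,0,0,0],[0.8,0,22,0,0,0,0],[0.8,0,25,0,0,0,0],[0.8,0,25,0,0,0,0]]]';python3 -c "
from workcell import status;s=status.get_obs();print(s['moment'],s['ft_force'])"; python3 plan.py 520.4 57.5 121 72.2 0.8 0 25 0 0 0
```

```text
t: 12.5
ee_pos: [520.4, 58.1, 134.2]
orientation: [-2.538, -1.85, 0.001]
ft_force: [0.4, -0.3, -3.6]
width: 7.7
grasp_force: 30.0
[-0.07702161 -0.11486094  0.03328343] [ 0.36754053 -0.2600557  -3.6253925 ]
cmd [520.6  58.3 135.6] toolx 72.18
shift [-0.9  0.  14.6] turn [-0.0007 -0.0014 -0.0003]
```

```bash
python3 -m inch '[[[0,0,3,0,0,0,0],[0,0,6,0,0,0,0],[0,0,9,0,0,0,0],[0,0,11,0,0,0,0],[0,0,11,0,0,0,0]]]';python3 -c "
from workcell import status;s=status.get_obs();print(s['moment'],s['ft_force'])"; python3 plan.py 520.4 57.5 121 72.2 0 0 11 0 0 0
```

```text
t: 13.0
ee_pos: [520.4, 58.1, 123.3]
orientation: [-2.538, -1.85, 0.001]
ft_force: [0.4, 0.5, -2.3]
width: 7.4
grasp_force: 30.0
[-0.09035668 -0.08632052 -0.03131582] [ 0.36199234  0.49908351 -2.3068145 ]
cmd [520.6  58.3 124.6] toolx 72.18
shift [-0.9  0.   3.6] turn [-0.0007 -0.0014 -0.0003]
```

```bash
for d in 2 1 1; do :; done; python3 -m inch '[[[0,0,1,0,0,0,0],[0,0,2,0,0,0,0],[0,0,2,0,0,0,0]]]'; python3 -m inch '[[[0,0,1,0,0,0,0],[0,0,1,0,0,0,0],[0,0,1,0,0,0,0]]]';  python3 -m inch '[[[0,0,1,0,0,0,0],[0,0,1,0,0,0,0],[0,0,1,0,0,0,0]]]';python3 -c "
from workcell import status;s=status.get_obs();print(s['moment'],s['ft_force'])"; python3 plan.py 520.4 57.5 121 72.2 0 0 4 0 0 0
```

```text
t: 13.3
ee_pos: [520.8, 58.3, 122.8]
orientation: [-2.539, -1.85, -0.0]
ft_force: [-2.9, 0.7, 9.9]
width: 7.7
grasp_force: 30.0
t: 13.6
ee_pos: [520.9, 58.4, 122.6]
orientation: [2.539, 1.85, 0.001]
ft_force: [-6.2, 1.0, 19.1]
width: 7.9
grasp_force: 30.0
t: 13.9
ee_pos: [521.2, 58.5, 122.5]
orientation: [2.539, 1.85, 0.002]
ft_force: [-8.4, 1.1, 28.0]
width: 7.7
grasp_force: 30.0
[ 0.0561091   1.9201758  -0.16060775] [-8.43554577  1.05470367 28.0050772 ]
cmd [520.6  58.3 120.6] toolx 72.18
shift [-0.9  0.  -0.4] turn [-0.0007 -0.0014 -0.0003]
```

It touches about 1.5 mm higher than home, with a push toward −x, so it's probably on the +x flank of the V. I'll ease off, shift toward −x and press again.

```bash
python3 -m inch '[[[0,0,-3,0,0,0,0],[0,-1.5,-3,0,0,0,0],[0,-1.5,-3,0,0,0,0]]]'; python3 -m inch '[[[0,0,1,0,0,0,0],[0,0,2,0,0,0,0],[0,0,2,0,0,0,0]]]';python3 -c "
from workcell import status;s=status.get_obs();print(s['moment'],s['ft_force'])"; python3 plan.py 520.4 57.5 121 72.2 0 -1.5 -1 0 0 0
```

```text
t: 14.2
ee_pos: [519.1, 58.6, 122.5]
orientation: [2.539, 1.851, -0.0]
ft_force: [-0.3, 0.1, -4.0]
width: 7.8
grasp_force: 30.0
t: 14.5
ee_pos: [519.3, 58.6, 121.2]
orientation: [-2.539, -1.85, 0.0]
ft_force: [-2.6, 0.3, 7.8]
width: 8.0
grasp_force: 30.0
[-0.10361639  0.6695414  -0.09817296] [-2.58098482  0.28314616  7.80690021]
cmd [519.2  58.8 121.6] toolx 72.18
shift [-0.9  1.5  0.6] turn [-0.0007 -0.0014 -0.0003]
```

```bash
python3 -m inch '[[[0,0,-2,0,0,0,0],[0,-1,-2,0,0,0,0],[0,-1,-2,0,0,0,0],[0,-1,1,0,0,0,0],[0,-1,1,0,0,0,0],[0,-1,1,0,0,0,0]]]';python3 -c "
from workcell import status;s=status.get_obs();print(s['moment'],s['ft_force'],s['ee_pos'])"; python3 plan.py 520.4 57.5 121 72.2 0 -1 1 0 0 0
```

```text
t: 15.1
ee_pos: [519.2, 59.0, 121.1]
orientation: [2.538, 1.85, 0.003]
ft_force: [-3.9, -0.1, 13.4]
width: 8.1
grasp_force: 30.0
[-0.1553317   0.61214407 -0.14605185] [-3.94680938 -0.11866521 13.38534761] [519.19305133  59.00112927 121.05120951]
cmd [518.2  59.1 120.6] toolx 72.18
shift [-0.9  2.5 -0.4] turn [-0.0007 -0.0014 -0.0003]
```

```bash
python3 -m inch '[[[0,0,-2,0,0,0,0],[0,-1.2,-2,0,0,0,0],[0,-1.2,-2,0,0,0,0],[0,-1.2,0,0,0,0,0],[0,-1.2,0,0,0,0,0],[0,-1.2,0,0,0,0,0]]]';python3 -c "
from workcell import status;s=status.get_obs();print(s['moment'],s['ft_force'],s['ee_pos'])"; python3 plan.py 520.4 57.5 121 72.2 0 -1.2 0 0 0 0
```

```text
t: 15.7
ee_pos: [518.8, 59.2, 121.1]
orientation: [2.537, 1.849, 0.004]
ft_force: [1.2, -2.5, 12.8]
width: 7.8
grasp_force: 30.0
[-0.62349691 -0.29791896 -0.06715726] [ 1.19265423 -2.49327066 12.7790316 ] [518.83133888  59.16467008 121.07743023]
cmd [517.1  59.5 120.6] toolx 72.18
shift [-0.9  3.7 -0.4] turn [-0.0007 -0.0014 -0.0003]
```

```bash
python3 -m inch '[[[0,0.4,-0.3,0,0,0,0],[0,0.4,-0.3,0,0,0,0],[0,0.4,-0.3,0,0,0,0],[0,0.4,-0.3,0,0,0,0]]]'; python3 - <<'E'
from h import *
from scipy.spatial.transform import Rotation as Ro
s=status.get_obs();print(s['moment'],s['ft_force'],s['ee_pos'],Ro.from_rotvec(s['orientation']).as_matrix()[:,2])
f=optics.get_image("scene")["frame"][:,:,::-1][180:255,205:305]
cv2.imwrite("pics/fin.png",cv2.resize((255*(f/255.)**.6).astype(np.uint8),(800,600),interpolation=cv2.INTER_CUBIC))
np.set_printoptions(precision=0,suppress=True)
y=np.radians(-17.8);L=[515.9,49.2,y]
print((proj("scene",world(L,[(-4,59,31+24),(-4,-59,31+24),(-4,59,135)]))-[204.5,179.5])*8)
E
```

```text
t: 16.1
ee_pos: [518.9, 59.1, 121.1]
orientation: [2.538, 1.849, 0.004]
ft_force: [1.2, -0.8, 10.8]
width: 7.8
grasp_force: 30.0
[-0.52087068 -0.24554083 -0.1034354 ] [ 1.21352712 -0.81771272 10.80515285] [518.91289076  59.11704667 121.11099558] [ 2.88840397e-03  9.62624985e-05 -9.99995824e-01]
[[182. 360.]
 [523. 273.]
 [164. 108.]]
```

View pics/fin.png

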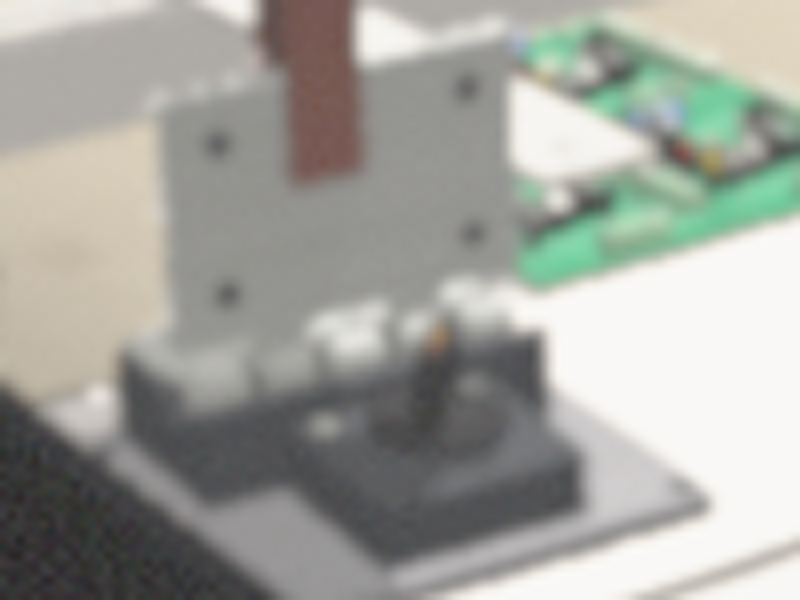

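The final picture shows the leaf upright with its knuckles level between the fixed ones, and its top-left corner at (160,108) against a predicted (164,108). One last numeric check that the knob is still sunk: its mark is at (440,335).

```bash
python3 - <<'E'
from h import *
for z in(73,66):print(z,(proj("scene",[463,67.6,z])-[204.5,179.5])*8)
E
```

```text
73 [[434.62289621 319.28544908]]
66 [[435.46741687 341.21408093]]
```

```bash
python3 -c "
from workcell import ctrl;print(ctrl.close_job())"
```

```text
the job is handed in; nothing more can be done
None
```

I handed the job in at about 16 s: the knob was pushed in, turned to its end stop and still looked sunk after I let go. The leaf is held upright, home in the groove and pressed with about 11 N; the pin, spool and case were not touched.

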